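# Seat a copier feed roller in the V-block and bolt it in

## Task

Take the tall orange-topped feed roller out of the parts tray, stand it on the checking fixture and press it straight into the V-block until it bears evenly on both V faces, with about 11 N on each (at least 8 N on both at once, and never more than 17 N on either). Leave it standing upright on the plate, home against both faces, slide the red-knobbed bolt all the way across in front of it, and let go. Leave the other things on the counter where they are.

Things in the scene. Friction and masses are not known exactly. Their poses are not given: they have to be found in the camera images.
- roller: Copier feed roller, a plain cylinder 32 mm in diameter and 90 mm tall (black ribbed rubber, orange band from 67 to 87 mm up, thin 8 mm diameter steel stub 8 mm tall on top), about 0.22 kg, standing upright in the tray. Origin: centre of its underside; z along its axis, up.
- tray: Grey open parts tray, fixed, 150 x 200 mm, walls 20 mm high and 4 mm thick, floor 4 mm thick. Origin: centre of its underside.
- short_roller: White short roller standing in the tray beside the feed roller, 26 mm in diameter, 40 mm tall with its stub; leave it alone. Origin: centre of its underside.
- fixture: Checking fixture, fixed to the counter: aluminium base plate 150 (x) x 190 (y) x 10 mm, carrying the V-block and the bolt. Origin: centre of the plate's underside. The V opens towards its -x; the roller is pressed along its +x. Its y is across the V.
- seat (a point): Point on top of the base plate where the centre of the roller's underside lies when the roller touches both V faces. Axes as the fixture's: +x points into the V, y across it. The V's mouth, 70 mm wide, is 13 mm from this point towards -x; its vertex 22.6 mm towards +x. The plate's top reaches 95 mm from this point towards -x.
- face_left: Vertical polished steel face plate of the rigid V on the fixture's +y side, 50 mm long, 40 mm high above the base plate, 12 mm thick, at 45 degrees to the fixture's x (90 degrees to the other face). Origin: centre of its underside, on the base plate; its x is normal to the face.
- face_right: The same on the fixture's -y side. A straight press of about 17 N along the fixture's +x, with no sideways force left, puts about 11 N on each face; a sideways force on the tool tells which face carries more (to -y: the left one). Friction coefficient about 0.3: an off-centre roller bears on one face only.
- bolt (a joint): Slide bolt that runs along the fixture's +y across the front of the V. 0 = drawn back, 0.055 m = fully across, at its stop. It needs 2 to 3 N and stays where it is left. Drawn back, its bar's tip lies 29 mm in -y of the seat; the bar is 10 mm thick, its top 28 mm above the base plate, its near face 3 mm in front of the seated roller.
- bolt_knob (a point): Top of the bolt's red round knob, 18 mm in diameter and 18 mm tall, on a 12 mm post rising from the bar; this top is 72 mm above the base plate. It moves with the bolt; 24 mm in -x of the seat, and 92 mm in -y of it when the bolt is drawn back. Axes as the fixture's.
- pen_cup: Green empty pen cup, 76 mm in diameter, 95 mm tall. Bystander.
- basket: Small round wooden bowl, 120 mm in diameter, 45 mm tall. Bystander.
- stapler: Blue and black stapler, 150 mm long, 52 mm tall. Bystander.
- tape_roll: Yellow roll of tape lying flat, 76 mm in diameter, 24 mm tall. Bystander.
- spray: White cleaner bottle with a blue cap, 60 mm in diameter, 150 mm tall. Bystander.
There are look-alikes about, which are no part of the job. Of the things that look like the roller, the middle-sized one is meant.

How it is judged:
On the way, in this order (a step that is already met when the one before it is completed fails the run):
1. the roller stands upright on the base plate at the bottom of the V and is pressed on both V faces at once, at least 8 N on each (contact force between roller and face_left above 8 N and contact force between roller and face_right above 8 N and horizontal distance between roller and seat below 0.003 m and z of roller in the frame of seat below 0.006 m and value of joint bolt below 0.02 m and angle between roller's own z axis and vertical below 0.08 rad), for 0.3 s.
2. the bolt is slid fully across in front of the seated roller (value of joint bolt above 0.05 m and horizontal distance between roller and seat below 0.003 m), for 0.2 s.
At the end, for the whole second after the job is handed in: The roller stands still and upright (within 0.05 rad) on the base plate, its axis within 3 mm of the place where it touches both V faces, and the bolt is across in front of it (beyond 50 of its 55 mm) (all of step 2 and z of roller in the frame of seat below 0.003 m and angle between roller's own z axis and vertical below 0.05 rad and linear speed of roller below 0.02 m/s).
It fails at once if the roller is pressed on a V face with more than 17 N (contact force between roller and face_left above 17 N or contact force between roller and face_right above 17 N).
It fails at once if a bystander is moved by more than 30 mm (distance of any of short_roller, pen_cup, basket, stapler, tape_roll, spray from where it was at the start of the episode above 0.03 m).
It also fails if it takes over 64 s, if anything falls off the work surface, if the arm or the gripper's body presses on something with over 40 N, if the wrist force passes 120 N, or if a joint passes its speed limit or range.

## Robot

A 6-joint arm with a two-finger parallel gripper is mounted at the origin on the work surface. World frame = base frame: x ahead of the robot, y to its left, z up, the work surface at z = 0. Lengths are in m, angles in rad, forces in N, time in s.
With the tool pointing down it reaches from about 0.2 to 0.875 m from the base axis. Payload 3.4 kg.
Tool frame: the origin (TCP) lies at the very end of the fingers, on their centre line; the grasp point (between the pads) lies 19 mm behind it (env.grip_point_offset is the distance from the TCP to the grasp point, in m); z points along the fingers, y is the line along which they close (so a half turn about z gives the same grasp; the last joint's range is limited). The gripper opens to 94 mm and grips with 3 to 60 N. Pads are 16 mm wide; open, the fingers measure 119 mm over their backs; the gripper's body (75 mm by 177 mm) begins 78 mm behind the grasp point.
Start: joints at [-1.242, 0.276, 1.505, -0, 1.361, -0.121], TCP at [0.25, -0.518, 0.205] pointing down, gripper open.
Joint ranges: [-2.89, 2.89], [-0.75, 2.08], [0.22, 2.7], [-1.18, 4.32], [0.11, 2.71], [-2.7, 2.7]. Speed limits (rad/s): [2.57, 2.57, 3.14, 3.14, 3.14, 3.14].

## Interface

Orientations are given as a rotation vector (axis times angle).
In Python, from station import env gives the robot as it stands.
- The arm moves only by the tool apply_moves, never from a script. Its argument "commands" is a list of rows, each a list of 5 numbers: the shift along the tool's x, y, z in mm, then the turn about the tool's z in degrees, then the finger opening in mm, from 0 to 94. A call has 1 to 12 rows; each row shifts and turns the commanded pose from where the row before left it, along the tool's axes as they then stand; what a row does not reach is not made up. A row lasts 1/12 s, in which the tool goes at most 41.7 mm and 7.16 degrees, less where a joint would pass 70% of its speed; a pose out of reach is approached as far as the arm can. A call is refused whole if a number of a shift passes 41.7 or a number of a turn 7.16, either way. A call with a gripper value outside its range is refused whole. The fingers move at their own pace and stop on an object; the grip force is fixed at half the most. Time passes only in rows, so rows that do not move let the fingers close. It gives the time, the measured TCP pose, the force, the opening and the grip force at its end, in the units of the state.
- env.get_obs(): the state, without advancing time (a new reading comes with each control period).
- env.snapshot(name): name is "side" or "top"; returns the picture (480x640x3 uint8, red, green, blue); there is no depth.
- env.get_calibration(name): a dict with "fx", "fy", "cx", "cy" (pixels), "dist" ([k1, k2, p1, p2, k3] as OpenCV has them; the pictures are not rectified), "R" (3x3) and "t" (3): a world point X has camera coordinates R X + t. Camera axes: x right, y down, z forward; pixel columns grow to the right and rows downward; lengths in m; the calibration is good to about 2 mm. A picture is of the moment at which its call begins. get_calibration takes no time and is no camera call.
- env.job_done(): hands the job in; it is judged then, once.
The state is a dict: "t": time; "joint_positions": joint angles; "dq": joint speeds; "tau": joint torques, N m; "ee_pos": TCP position; "tool_rot": TCP orientation; "contact_force": force on the tool from outside, world axes, zero at the start; "ft_torque": the same for the moment, N m; "opening": finger opening in m; "finger_force": force on a finger pad.
Only numpy, scipy, OpenCV 4.12 (cv2) and the standard library are available. Lean on these libraries where they do the work, as an engineer would, in place of code of your own. Each camera call takes 0.05 s, during which the arm holds its last target. There are 200 camera calls.

## Working session

There is one attempt and no reset: what is moved stays moved. The work goes in short steps, Python scripts to look and compute and a tool call to move; the robot and the scene stay as the last step left them, time stands still between calls to the robot, and variables do not carry over. Pictures are saved under pics/ and viewed, at most 10 in all, crops included, and the job is handed in when it is done.

Besides the shell and the picture viewer there is one more tool, called as name(argument=value, ...) on one line, values as JSON. apply_moves: Moves the arm, as the interface text tells. Its arguments: {"type":"object","properties":{"commands":{"type":"array"}},"required":["commands"]}

```bash
mkdir -p pics; ls
python3 - <<'E'
from station import env
import cv2
for n in ("top","side"):
    cv2.imwrite(f"pics/{n}0.png",env.snapshot(n)[:,:,::-1]); c=env.get_calibration(n); print(n,c)
o=env.get_obs(); print(o, env.grip_point_offset)
E
```

```text
pics
top {'fx': 611.5486793600905, 'fy': 611.5486793600905, 'cx': 321.9165007390541, 'cy': 245.59276378984234, 'dist': array([-0.12329829,  0.        ,  0.        ,  0.        ,  0.        ]), 'R': array([[-0.02212632, -0.99965549, -0.01411799],
       [-0.99548166,  0.02333384, -0.09204236],
       [ 0.09234007,  0.01201764, -0.995655  ]]), 't': array([-0.05870907,  0.61375517,  1.22751324])}
side {'fx': 467.931183427676, 'fy': 467.931183427676, 'cx': 318.9478308475313, 'cy': 229.42552218221283, 'dist': array([0.00759903, 0.        , 0.        , 0.        , 0.        ]), 'R': array([[-0.88401645, -0.46720979,  0.01516374],
       [-0.27209474,  0.48791666, -0.82939845],
       [ 0.38010443, -0.73732784, -0.55845168]]), 't': array([0.47668383, 0.26450675, 0.78888576])}
{'t': 0.1, 'joint_positions': array([-1.24200827e+00,  2.76524674e-01,  1.50594043e+00, -2.71710607e-05,
        1.36073341e+00, -1.20999266e-01]), 'dq': array([-0.00037021, -0.00051011, -0.00280106,  0.00119871, -0.00090913,
        0.0010166 ]), 'tau': array([ 1.29388274e-03, -4.05455303e+01, -2.37780082e+01,  7.01728603e-02,
        2.99475796e-02, -3.00017393e-05]), 'ee_pos': array([ 0.2498212 , -0.51734806,  0.20472164]), 'tool_rot': array([-3.06092423e+00, -7.00236793e-01,  3.02955007e-04]), 'contact_force': array([-0.79195417, -0.20542942, -0.34327571]), 'ft_torque': array([0.03726881, 0.01990277, 0.04621754]), 'finger_force': 0.0, 'opening': 0.09381786921913196} 0.0188
```

View pics/top0.png

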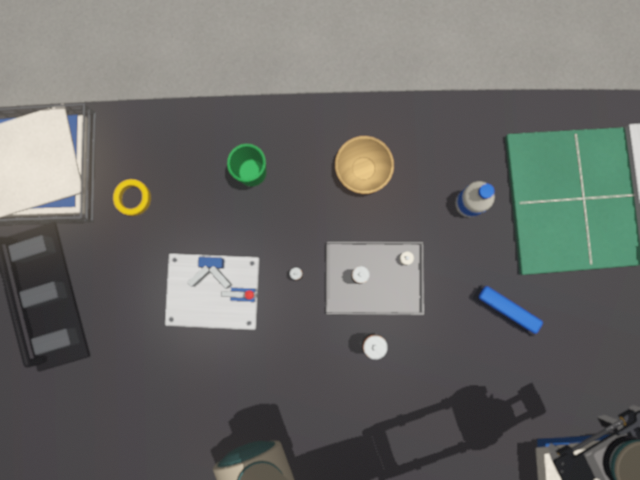

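View pics/side0.png

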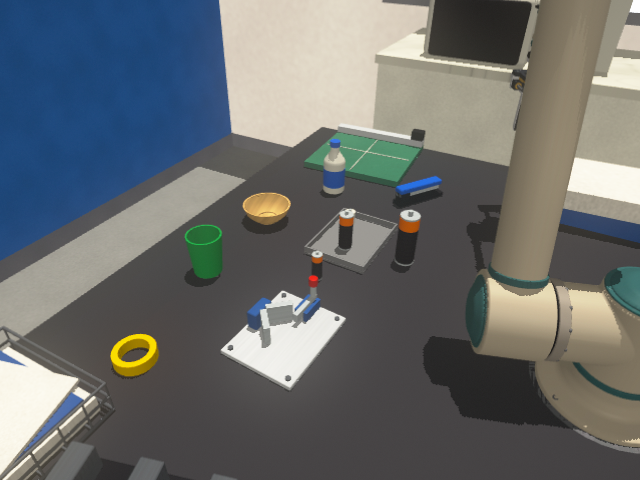

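The top view shows three white-capped rollers: (361,274) in the tray, (375,347) outside it and (296,273) outside it. In the side view they are at (346,228), (407,238) and (317,265), all with orange bands. The middle-sized one is the one in the tray, as described. The fixture is at top (212,291), with the V opening downwards (world -x) and the red knob at (250,295). I'll confirm with one enlarged composite and measure.

```bash
cat > h.py <<'E'
import numpy as np, cv2
from station import env
CAL={n:env.get_calibration(n) for n in("top","side")}
def ray(n,uv):
    c=CAL[n];K=np.array([[c['fx'],0,c['cx']],[0,c['fy'],c['cy']],[0,0,1]])
    p=cv2.undistortPoints(np.array([[uv]],float),K,c['dist'])[0,0]
    return -c['R'].T@c['t'], c['R'].T@np.array([p[0],p[1],1])
def plane(n,uv,z):
    o,d=ray(n,uv); return o+d*(z-o[2])/d[2]
def tri(a,b):  # top px, side px
    o1,d1=ray("top",a);o2,d2=ray("side",b)
    s=np.linalg.lstsq(np.c_[d1,-d2],o2-o1,rcond=None)[0]
    p,q=o1+s[0]*d1,o2+s[1]*d2
    return (p+q)/2,np.linalg.norm(p-q)
def proj(n,X):
    c=CAL[n];K=np.array([[c['fx'],0,c['cx']],[0,c['fy'],c['cy']],[0,0,1]])
    return cv2.projectPoints(np.array([X],float),cv2.Rodrigues(c['R'])[0],c['t'],K,c['dist'])[0][0,0]
E
python3 - <<'E'
from h import *
t=cv2.imread("pics/top0.png");s=cv2.imread("pics/side0.png")
a=cv2.resize(t[235:335,155:265],None,fx=3.6,fy=3.6,interpolation=cv2.INTER_CUBIC) #396x360
b=cv2.resize(s[190:310,220:353],(399,360),interpolation=cv2.INTER_CUBIC)
c=cv2.resize(t[235:315,320:430],(396,220),interpolation=cv2.INTER_CUBIC)[:, :]
d=cv2.resize(s[200:280,300:430],(399,220),interpolation=cv2.INTER_CUBIC)
cv2.imwrite("pics/crop1.png",np.vstack([np.hstack([a,b]),np.hstack([c,d])]))
def blobs(n,img,name,lo,hi,roi=None,mn=8):
    m=cv2.inRange(cv2.cvtColor(img,cv2.COLOR_BGR2HSV),lo,hi)
    if roi: k=np.zeros_like(m);x0,y0,x1,y1=roi;k[y0:y1,x0:x1]=1;m=m*k
    k,l,st,ce=cv2.connectedComponentsWithStats(m)
    for i in range(1,k):
        if st[i,4]>=mn: print(n,name,ce[i].round(2),st[i])
blobs("top",t,"red",(0,120,80),(6,255,255),(150,230,270,340))
blobs("side",s,"red",(0,150,80),(5,255,255),(200,250,360,340))
blobs("side",s,"orange",(6,150,80),(16,255,255),(300,190,450,300))
blobs("top",t,"white",(0,0,185),(180,40,255),(280,240,430,365))
m=cv2.inRange(cv2.cvtColor(t,cv2.COLOR_BGR2HSV),(0,0,130),(180,60,255));m[:,:150]=0;m[:,275:]=0;m[:230]=0;m[345:]=0
cs=max(cv2.findContours(m,0,cv2.CHAIN_APPROX_NONE)[0],key=cv2.contourArea)
r=cv2.minAreaRect(cs);bx=cv2.boxPoints(r);print(r)
P=np.array([plane("top",p,.010) for p in bx]);print(P.round(4),[np.linalg.norm(P[i]-P[i-1]).round(4) for i in range(4)],P.mean(0))
E
```

```text
top red [248.91 294.47] [245 292   9   6  43]
side red [312.91 280.55] [309 275   9  12  92]
side orange [345.85 221.79] [339 216  14  11 100]
side orange [408.56 225.96] [399 218  21  15 218]
side orange [316.56 259.93] [312 257  11   7  55]
top white [407.48 257.47] [401 250  14  16 171]
top white [361.17 273.92] [353 265  18  18 248]
top white [295.52 273.15] [291 268  10  11  87]
top white [375.16 346.93] [364 336  23  23 414]
((211.69793701171875, 291.1453552246094), (91.76888275146484, 73.7874526977539), 2.602562189102173)
[[0.4534 0.2603 0.01  ]
 [0.6076 0.2527 0.01  ]
 [0.5944 0.0587 0.01  ]
 [0.4418 0.0679 0.01  ]] [np.float64(0.1927), np.float64(0.1544), np.float64(0.1944), np.float64(0.1529)] [0.52427887 0.15991707 0.01      ]
```

View pics/crop1.png

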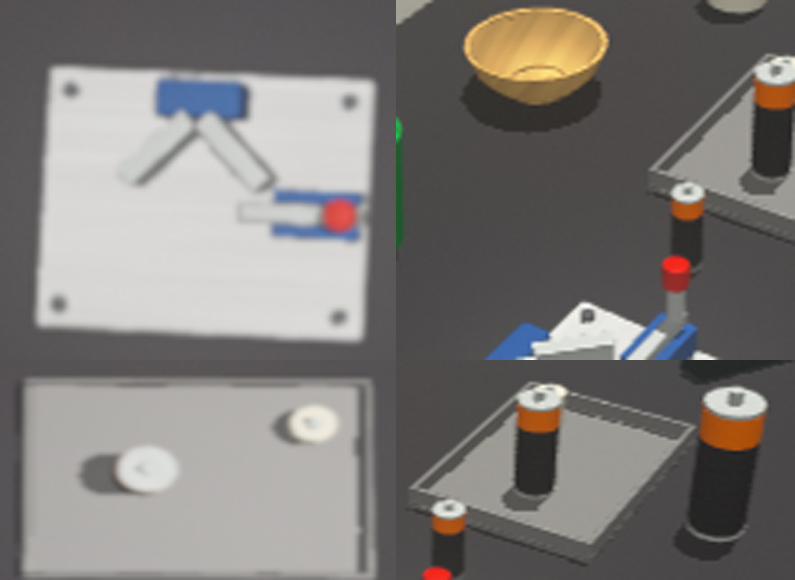

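The crop confirms the target: the cylinder in the tray at top (361,274), side (346,228), is medium-sized with an orange band. The larger one is outside the tray on the right, the small one is outside on the left, and the white short roller is at (407,257). Next I'll measure the fixture and roller precisely.

Run:
```python
from h import *
t=cv2.imread("pics/top0.png");s=cv2.imread("pics/side0.png")
g=cv2.cvtColor(t,cv2.COLOR_BGR2GRAY).astype(float)
# screws (dark blobs on the plate)
S=[]
for (u,v) in [(174.5,260),(252,263.5),(171,319),(249,323)]:
    x0,y0=int(u)-5,int(v)-5;w=g[y0:y0+11,x0:x0+11];k=np.clip(np.median(w)-25-w,0,None)
    yy,xx=np.mgrid[0:11,0:11]; p=((xx*k).sum()/k.sum()+x0,(yy*k).sum()/k.sum()+y0); S.append(plane("top",p,.011)[:2]);print("screw",np.round(p,2),S[-1].round(4))
S=np.array(S);c=S.mean(0)
ex=(S[0]+S[1]-S[2]-S[3]);ey=(S[0]+S[2]-S[1]-S[3]);print("centre",c,"yaws",np.degrees([np.arctan2(ex[1],ex[0]),np.arctan2(-ey[0],ey[1])]),"span",np.linalg.norm(ex)/2,np.linalg.norm(ey)/2)
yaw=(np.arctan2(ex[1],ex[0])*118+np.arctan2(-ey[0],ey[1])*158)/276
R=np.array([[np.cos(yaw),-np.sin(yaw)],[np.sin(yaw),np.cos(yaw)]])
def F(p): return (R.T@(np.array(p)[:2]-c)).round(4)
k,e=tri((248.91,294.47),(312.91,280.55));print("knob",k,e,F(k)); print("knob top z.082",plane("top",(248.7,294.47),.080),F(plane("top",(248.91,294.47),.080)))
# V inner corner
print("vertex",F(plane("top",(155+197/3.6,235+117/3.6),.05)))
print("seat guess from centre",c+R@np.array([.02,0]), "seat from knob",plane("top",(248.91,294.47),.080)[:2]+R@np.array([.024,.092]))
# roller
for z in(.094,.102): print("roller top",plane("top",(361.17,273.92),z))
r,e=tri((361.17,273.92),(347,212.5));print("roller tri cap",r,e)
p=plane("top",(361.17,273.92),.094)
for zz in (.004,.081,.094): print(zz,proj("side",[p[0],p[1],zz]))
print("tray",[plane("top",q,.02).round(3) for q in((327,242),(423,242),(424,314),(327,314))], "short",plane("top",(407.5,257.5),.04), "big",plane("top",(375.2,347),.13),"small",plane("top",(295.5,273.1),.06))
```

```text
screw [174.03 259.41] [0.592  0.2385]
screw [251.65 262.9 ] [0.5811 0.0746]
screw [170.78 319.07] [0.4674 0.2459]
screw [248.56 322.68] [0.4573 0.0827]
centre [0.52445229 0.16044435] yaws [-3.58045783 -3.67417037] span 0.12438802048195284 0.1638806044363665
knob [0.51482625 0.07265414 0.07566683] 0.0004790136430725319 [-0.004  -0.0882]
knob top z.082 [0.51455134 0.07238814 0.08      ] [-0.0043 -0.0889]
vertex [ 0.0468 -0.0024]
seat guess from centre [0.54441208 0.15917665] seat from knob [0.54432621 0.16226796]
roller top [ 0.54929326 -0.14822427  0.094     ]
roller top [ 0.54893538 -0.14781569  0.102     ]
roller tri cap [ 0.54857964 -0.14826381  0.09766782] 0.0011887606195613437
0.004 [344.53741358 246.1182357 ]
0.081 [346.08834411 218.64708217]
0.094 [346.36281925 213.78795896]
tray [array([ 0.62 , -0.083,  0.02 ]), array([ 0.616, -0.282,  0.02 ]), array([ 0.467, -0.279,  0.02 ]), array([ 0.472, -0.08 ,  0.02 ])] short [ 0.58279125 -0.2460123   0.04      ] big [ 0.41084213 -0.16892888  0.13      ] small [ 0.5554458  -0.01917863  0.06      ]
```

Run:
```python
from h import *
t=cv2.imread("pics/top0.png");s=cv2.imread("pics/side0.png")
def cr(i,x,y,w,h,f): 
    a=cv2.resize(i[y:y+h,x:x+w],None,fx=f,fy=f,interpolation=cv2.INTER_CUBIC)
    return a
a=cr(t,183,252,80,55,5); b=cr(s,235,285,90,55,5)[:, :400]
a=np.clip((a.astype(float)-60)*1.3,0,255).astype(np.uint8)
cv2.imwrite("pics/crop2.png",np.hstack([a,b]))
```

```text
(no output)
```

View pics/crop2.png

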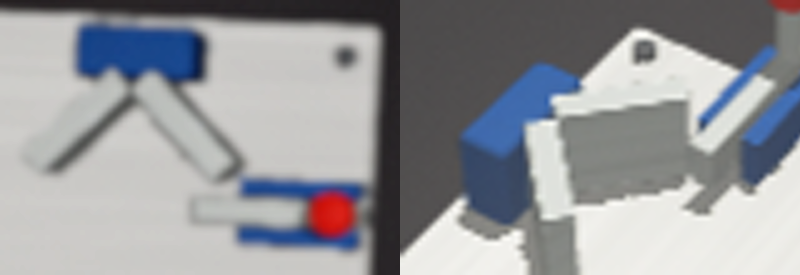

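The enlarged top crop shows the V's inner edges meeting at about (132,95), and its mouth corners at (52,172) and (215,181). I'll convert these.

Run:
```python
from h import *
c=np.array([.52445,.16044]);y=np.radians(-3.63);R=np.array([[np.cos(y),-np.sin(y)],[np.sin(y),np.cos(y)]])
f=lambda u,v,z:plane("top",(183+u/5-.4,252+v/5-.4),z)[:2]
A,B,V=f(52,172.5,.05),f(215,181,.05),f(132,96,.05)
for p in (A,B,V): print(p.round(4),(R.T@(p-c)).round(4))
print(np.linalg.norm(A-B), "seat",(A+B)/2+R@[.013,0], V-R@[.0226,0])
tip=f(191,209,.038);print("bar tip",(R.T@(tip-c)).round(4))
print("bolt near face edge", (R.T@(f(240,197,.038)-c)).round(4))
```

```text
[0.5341 0.1896] [0.0077 0.0297]
[0.5293 0.123 ] [ 0.0073 -0.037 ]
[0.5644 0.1566] [ 0.0401 -0.0013]
0.06668809812923929 seat [0.54467785 0.15548451] [0.54180515 0.15802589]
bar tip [-0.0044 -0.0257]
bolt near face edge [ 0.0014 -0.0455]
```

```bash
cat >> h.py <<'E'
from scipy.spatial.transform import Rotation as Ro
def st(*targets,yaw=None):
    o=env.get_obs();R=Ro.from_rotvec(o['tool_rot']).as_matrix()
    print("t",round(o['t'],2),"pos",o['ee_pos'].round(4),"F",o['contact_force'].round(2),"T",o['ft_torque'].round(2),"open",round(o['opening'],4),"ff",round(o['finger_force'],1))
    print("tool x,y angle",np.degrees(np.arctan2(R[1,0],R[0,0])).round(2),np.degrees(np.arctan2(R[1,1],R[0,1])).round(2),"tz",R[:,2].round(3))
    for T in targets: print("shift mm",(R.T@(np.array(T)-o['ee_pos'])*1000).round(1))
    return o,R
E
python3 - <<'E'
from h import *
st([.549,-.148,.2],[.549,-.148,.052])
E
```

```text
t 0.1 pos [ 0.2498 -0.5173  0.2047] F [-0.79 -0.21 -0.34] T [0.04 0.02 0.05] open 0.0938 ff 0.0
tool x,y angle 25.77 -64.23 tz [-0.001  0.002 -1.   ]
shift mm [ 430.  -202.5    5.1]
shift mm [ 430.  -202.3  153.1]
```

apply_moves(commands=[[0, 0, 0, 5.88, 94], [0, 0, 0, 5.88, 94], [0, 0, 0, 5.88, 94], [0, 0, 0, 5.88, 94], [0, 0, 0, 5.88, 94], [20, -28, 0, 0, 94], [20, -28, 0, 0, 94], [20, -28, 0, 0, 94], [20, -28, 0, 0, 94], [20, -28, 0, 0, 94], [20, -28, 0, 0, 94], [20, -28, 0, 0, 94]])

```text
t: 1.1
ee_pos: [0.4027, -0.3294, 0.2052]
tool_rot: [-3.14, 0.1, 0.001]
contact_force: [0.1, 0.8, -0.4]
opening: 0.0938
finger_force: 0.0
```

apply_moves(commands=[[20, -28, 0, 0, 94], [20, -28, 0, 0, 94], [20, -28, 0, 0, 94], [20, -28, 0, 0, 94], [20, -28, 0, 0, 94], [20, -28, 0, 0, 94], [10, -14, 0, 0, 94], [0, 0, 0, 0, 94]])

```text
t: 1.77
ee_pos: [0.5452, -0.1545, 0.2048]
tool_rot: [-3.138, 0.093, -0.0]
contact_force: [0.4, -0.7, 0.9]
opening: 0.0941
finger_force: 0.0
```

Run:
```python
from h import *
o,R=st([.549,-.148,.2],[.549,-.148,.052])
```

```text
t 1.77 pos [ 0.5452 -0.1545  0.2048] F [ 0.38 -0.68  0.95] T [-0.02  0.06 -0.01] open 0.0941 ff 0.0
tool x,y angle -3.39 -93.39 tz [ 0.     0.002 -1.   ]
shift mm [ 3.4 -6.7  4.8]
shift mm [  3.4  -6.5 152.8]
```

apply_moves(commands=[[3.4, -6.6, 0, 0.2, 94], [0, 0, 30, 0, 94], [0, 0, 30, 0, 94], [0, 0, 30, 0, 94], [0, 0, 30, 0, 94], [0, 0, 20, 0, 94], [0, 0, 12, 0, 94], [0, 0, 0, 0, 94]])

```text
t: 2.43
ee_pos: [0.544, -0.1514, 0.0504]
tool_rot: [-3.138, 0.108, 0.011]
contact_force: [-0.0, 1.0, 0.1]
opening: 0.0939
finger_force: 0.0
```

Run:
```python
from h import *
o,R=st([.549,-.148,.052])
a=env.snapshot("top");b=env.snapshot("side")
cv2.imwrite("pics/g1.png",np.hstack([cv2.resize(a[220:340,310:430,::-1],(400,400)),cv2.resize(b[140:290,270:420,::-1],(400,400))]))
```

```text
t 2.43 pos [ 0.544  -0.1514  0.0504] F [-0.04  1.04  0.07] T [ 0.03  0.07 -0.01] open 0.0939 ff 0.0
tool x,y angle -3.93 -93.93 tz [-0.007  0.002 -1.   ]
shift mm [ 4.8 -3.7 -1.6]
```

View pics/g1.png

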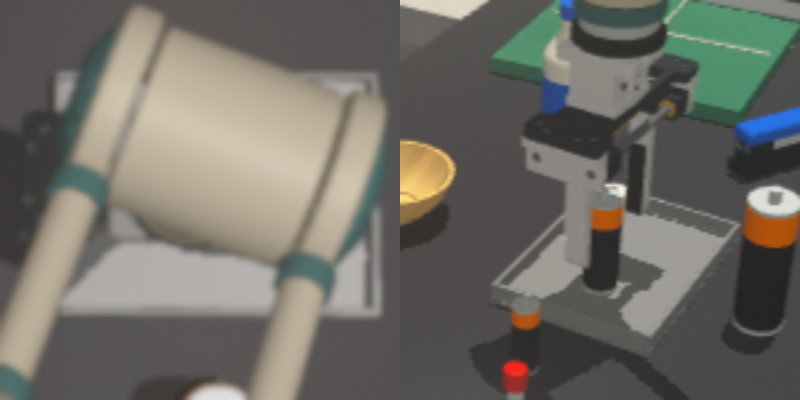

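The side view shows the open fingers straddling the roller, whose band is at about (606,218) in the crop. The top view is hidden by the wrist. I'll correct by the remaining few millimetres and close.

apply_moves(commands=[[4.8, -3.7, -1.6, 0, 94], [0, 0, 0, 0, 94], [0, 0, 0, 0, 94]])

```text
t: 2.78
ee_pos: [0.5535, -0.1483, 0.0565]
tool_rot: [3.139, -0.105, 0.005]
contact_force: [-0.3, -0.0, -0.5]
opening: 0.0943
finger_force: 0.0
```

Run:
```python
from h import *
o,R=st([.549,-.148,.052])
```

```text
t 2.78 pos [ 0.5535 -0.1483  0.0565] F [-0.33 -0.   -0.47] T [0.04 0.05 0.  ] open 0.0943 ff 0.0
tool x,y angle -3.82 -93.82 tz [ 0.003 -0.001 -1.   ]
shift mm [-4.5 -0.   4.5]
```

apply_moves(commands=[[-4.5, 0, 4.5, 0, 94], [0, 0, 0, 0, 94], [0, 0, 0, 0, 20], [0, 0, 0, 0, 20], [0, 0, 0, 0, 20], [0, 0, 0, 0, 20], [0, 0, 0, 0, 20], [0, 0, 0, 0, 20], [0, 0, 0, 0, 20], [0, 0, 0, 0, 20]])

```text
t: 3.62
ee_pos: [0.5478, -0.1477, 0.0506]
tool_rot: [3.14, -0.105, 0.0]
contact_force: [0.1, 0.0, 1.2]
opening: 0.0441
finger_force: 0.0
```

Run:
```python
from h import *
o,R=st([.549,-.148,.052])
```

```text
t 3.62 pos [ 0.5478 -0.1477  0.0506] F [0.14 0.03 1.24] T [ 0.03  0.01 -0.02] open 0.0441 ff 0.0
tool x,y angle -3.83 -93.83 tz [ 0. -0. -1.]
shift mm [ 1.2  0.2 -1.4]
```

apply_moves(commands=[[0, 0, 0, 0, 20], [0, 0, 0, 0, 20], [0, 0, 0, 0, 20], [0, 0, 0, 0, 20], [0, 0, 0, 0, 20], [0, 0, 0, 0, 20]])

```text
t: 4.12
ee_pos: [0.5477, -0.1477, 0.0505]
tool_rot: [3.14, -0.105, 0.0]
contact_force: [0.2, 0.1, -1.4]
opening: 0.0318
finger_force: 30.0
```

Run:
```python
from h import *
o,R=st([.549,-.148,.052])
```

```text
t 4.12 pos [ 0.5477 -0.1477  0.0505] F [ 0.15  0.05 -1.39] T [ 0.01 -0.02 -0.05] open 0.0318 ff 30.0
tool x,y angle -3.83 -93.83 tz [ 0. -0. -1.]
shift mm [ 1.3  0.2 -1.5]
```

apply_moves(commands=[[0, 0, -15, 0, 20], [0, 0, -30, 0, 20], [0, 0, -30, 0, 20], [0, 0, -30, 0, 20], [0, 0, -15, 0, 20], [0, -15, 0, 0, 20], [-3, -30, 0, 0, 20], [-4, -30, 0, 0, 20], [-4, -30, 0, 0, 20], [-4, -30, 0, 0, 20], [-4, -30, 0, 0, 20], [-4, -30, 0, 0, 20]])

```text
t: 5.12
ee_pos: [0.5368, 0.0499, 0.17]
tool_rot: [-3.14, 0.105, 0.002]
contact_force: [0.6, -0.1, -3.0]
opening: 0.032
finger_force: 30.0
```

apply_moves(commands=[[-4, -30, 0, 0, 20], [-4, -30, 0, 0, 20], [0, -30, 0, 0, 20], [0, -15, 0, 0, 20], [0, -5, 0, 0, 20], [0, 0, 0, 0, 20], [0, 0, 0, 0, 20], [0, 0, 0, 0, 20], [0, 0, 0, 0, 20]])

```text
t: 5.87
ee_pos: [0.5371, 0.1574, 0.1704]
tool_rot: [3.139, -0.107, -0.001]
contact_force: [-0.7, 0.3, -3.5]
opening: 0.0315
finger_force: 30.0
```

Run:
```python
from h import *
o,R=st([.5364,.1585,.070])
a=env.snapshot("top");b=env.snapshot("side")
cv2.imwrite("pics/g2.png",np.hstack([cv2.resize(a[220:340,150:270,::-1],(400,400)),cv2.resize(b[180:380,200:400,::-1],(400,400))]))
```

```text
t 5.87 pos [0.5371 0.1574 0.1704] F [-0.74  0.28 -3.45] T [0.04 0.05 0.02] open 0.0315 ff 30.0
tool x,y angle -3.92 -93.92 tz [-0.    -0.001 -1.   ]
shift mm [ -0.8  -1.1 100.4]
```

View pics/g2.png

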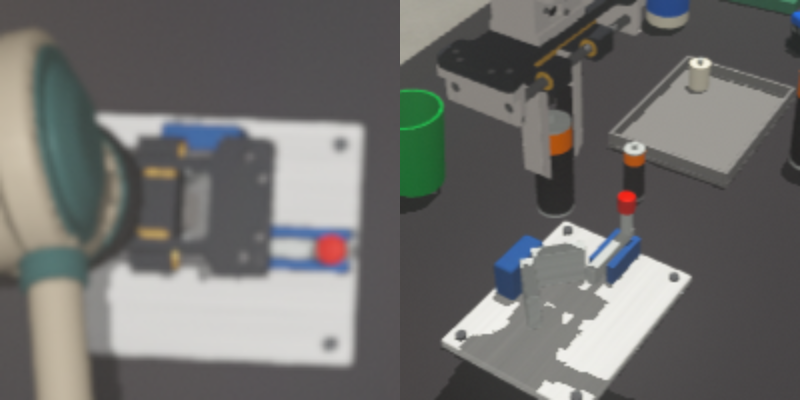

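The side crop shows the roller upright in the fingers above the fixture, and the knob is still drawn back. Lowering it now.

apply_moves(commands=[[-0.8, -1.1, 10, 0, 20], [0, 0, 25, 0, 20], [0, 0, 25, 0, 20], [0, 0, 25, 0, 20], [0, 0, 15, 0, 20], [0, 0, 6, 0, 20], [0, 0, 2, 0, 20], [0, 0, 0, 0, 20], [0, 0, 0, 0, 20], [0, 0, 0, 0, 20]])

```text
t: 6.8
ee_pos: [0.5376, 0.16, 0.0638]
tool_rot: [-3.139, 0.105, -0.004]
contact_force: [1.2, -0.3, -2.8]
opening: 0.0315
finger_force: 30.0
```

Run:
```python
from h import *
o,R=st([.5364,.1585,.0565])
```

```text
t 6.8 pos [0.5376 0.16   0.0638] F [ 1.17 -0.32 -2.76] T [-0.    0.04 -0.02] open 0.0315 ff 30.0
tool x,y angle -3.83 -93.83 tz [ 0.003  0.    -1.   ]
shift mm [-1.1  1.6  7.3]
```

apply_moves(commands=[[-1.1, 1.6, 2, 0, 20], [0, 0, 2, 0, 20], [0, 0, 1, 0, 20], [0, 0, 1, 0, 20], [0, 0, 0, 0, 20], [0, 0, 0, 0, 20]])

```text
t: 7.3
ee_pos: [0.5353, 0.1583, 0.0566]
tool_rot: [3.14, -0.105, 0.0]
contact_force: [0.4, -0.6, -1.6]
opening: 0.0318
finger_force: 30.0
```

apply_moves(commands=[[0, 0, 0.7, 0, 20], [0, 0, 0, 0, 20], [0, 0, 0, 0, 20]])

```text
t: 7.55
ee_pos: [0.5354, 0.1584, 0.0565]
tool_rot: [3.14, -0.105, 0.001]
contact_force: [-1.1, -0.2, 4.3]
opening: 0.0315
finger_force: 30.0
```

apply_moves(commands=[[0, 0, 0.7, 0, 20], [0, 0, 0, 0, 20], [0, 0, 0, 0, 20]])

```text
t: 7.8
ee_pos: [0.5354, 0.1583, 0.0565]
tool_rot: [3.14, -0.105, 0.001]
contact_force: [-3.1, -0.8, 8.8]
opening: 0.0315
finger_force: 30.0
```

apply_moves(commands=[[0, 0, -1.2, 0, 20], [0, 0, 0, 0, 20], [0, 0, 0, 0, 60], [0, 0, 0, 0, 60], [0, 0, 0, 0, 60], [0, 0, 0, 0, 60], [0, 0, 0, 0, 60], [0, 0, 0, 0, 60]])

```text
t: 8.47
ee_pos: [0.5353, 0.1584, 0.0562]
tool_rot: [3.14, -0.105, -0.0]
contact_force: [0.2, 0.3, 0.5]
opening: 0.0599
finger_force: 0.0
```

apply_moves(commands=[[0, 0, -10, 0, 60], [0, 0, -20, 0, 60], [0, 0, -25, 0, 60], [0, 0, -25, 0, 60], [0, 0, -10, 0, 0], [-10, 0, 0, 0, 0], [-25, 0, 0, 0, 0], [-25, 0, 0, 0, 0], [-5, 0, 0, 0, 0], [0, 0, 0, 0, 0], [0, 0, 0, 0, 0]])

```text
t: 9.38
ee_pos: [0.4703, 0.1627, 0.1459]
tool_rot: [3.14, -0.104, 0.0]
contact_force: [-0.0, -0.5, 0.3]
opening: 0.0171
finger_force: 0.0
```

Run:
```python
from h import *
o,R=st()
a=env.snapshot("top");b=env.snapshot("side")
cv2.imwrite("pics/g3.png",np.hstack([cv2.resize(a[230:340,160:270,::-1],(400,400)),cv2.resize(b[180:380,200:400,::-1],(400,400))]))
```

```text
t 9.38 pos [0.4703 0.1627 0.1459] F [-0.03 -0.53  0.26] T [ 0.01  0.02 -0.01] open 0.0171 ff 0.0
tool x,y angle -3.81 -93.81 tz [ 0. -0. -1.]
```

View pics/g3.png

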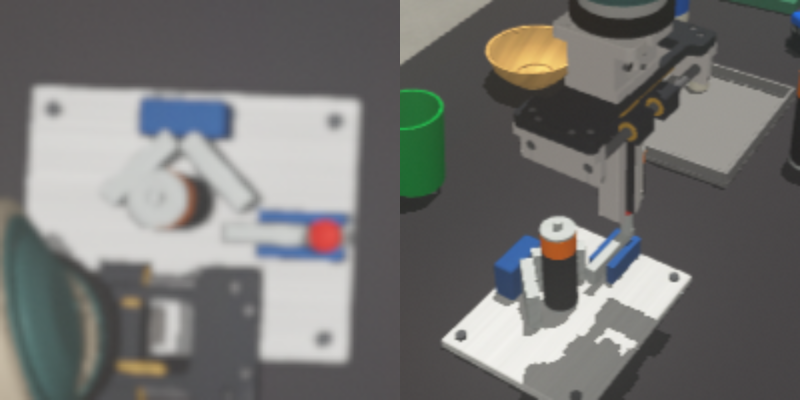

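The roller stands upright, just in front of the V, with its cap at crop (155,198), about px (203,284). The knob at crop (325,236) has not moved. Measuring the cap against the V.

Run:
```python
from h import *
p=plane("top",(160+155*.275-.36,230+198*.275-.36),.100);print(p)
y=np.radians(-3.63);R=np.array([[np.cos(y),-np.sin(y)],[np.sin(y),np.cos(y)]])
for s in ([.5444,.158],[.5444,.1592]): print((R.T@(p[:2]-s)).round(4))
b=cv2.cvtColor(env.snapshot("side"),cv2.COLOR_RGB2HSV);m=cv2.inRange(b,(6,150,80),(16,255,255));m[:,:250]=0;m[:,310:]=0;m[:260]=0;m[340:]=0
ys,xs=np.nonzero(m);print(xs.min(),xs.max(),ys.min(),ys.max(),xs.mean(),ys.mean())
for q in([.5353,.1584],p[:2]): print(proj("side",[q[0],q[1],.087]),)
st()
```

```text
[0.53607268 0.16004198 0.1       ]
[-0.0084  0.0015]
[-0.0084  0.0003]
270 287 298 309 279.0138888888889 304.2708333333333
[279.77382324 299.59477563]
[278.90848906 300.00777945]
t 9.53 pos [0.4715 0.1627 0.1461] F [-0.14  0.16 -0.09] T [ 0.02  0.06 -0.04] open 0.005 ff 0.0
tool x,y angle -3.85 -93.85 tz [ 0.001 -0.    -1.   ]
```

apply_moves(commands=[[0, 0, 15, 0, 0], [0, 0, 30, 0, 0], [0, 0, 30, 0, 0], [0, 0, 25, 0, 0], [0, 0, 12, 0, 0], [0, 0, 6, 0, 0], [0, 0, 0, 0, 0], [10, 0, 0, 0, 0], [12, 0, 0, 0, 0], [8, 0, 0, 0, 0], [0, 0, 0, 0, 0], [0, 0, 0, 0, 0]])

```text
t: 10.53
ee_pos: [0.5018, 0.1607, 0.029]
tool_rot: [-3.14, 0.106, -0.003]
contact_force: [-0.4, 0.6, 0.2]
opening: 0.0009
finger_force: 0.0
```

Run:
```python
from h import *
st([.512,.1606,.028])
```

```text
t 10.53 pos [0.5018 0.1607 0.029 ] F [-0.38  0.58  0.22] T [0.05 0.   0.04] open 0.0009 ff 0.0
tool x,y angle -3.86 -93.86 tz [ 0.002  0.    -1.   ]
shift mm [10.2 -0.6  1. ]
```

apply_moves(commands=[[2, 0, 0, 0, 0], [2, 0, 0, 0, 0], [2, 0, 0, 0, 0], [2, 0, 0, 0, 0], [2, 0, 0, 0, 0], [1, 0, 0, 0, 0], [0, 0, 0, 0, 0], [0, 0, 0, 0, 0]])

```text
t: 11.2
ee_pos: [0.5109, 0.16, 0.0282]
tool_rot: [3.14, -0.105, -0.001]
contact_force: [-1.2, 0.7, 0.6]
opening: 0.0001
finger_force: 0.5
```

apply_moves(commands=[[1, 0, 0, 0, 0], [1, 0, 0, 0, 0], [1, 0, 0, 0, 0], [0, 0, 0, 0, 0], [0, 0, 0, 0, 0]])

```text
t: 11.62
ee_pos: [0.5144, 0.1597, 0.0283]
tool_rot: [3.14, -0.105, 0.0]
contact_force: [-1.4, -0.1, 0.6]
opening: 0.0003
finger_force: 0.6
```

apply_moves(commands=[[1, 0, 0, 0, 0], [1, 0, 0, 0, 0], [0, 0, 0, 0, 0], [0, 0, 0, 0, 0]])

```text
t: 11.95
ee_pos: [0.5166, 0.1596, 0.0283]
tool_rot: [3.14, -0.105, 0.001]
contact_force: [-1.4, -0.0, -0.4]
opening: 0.0003
finger_force: 0.4
```

Moving the roller takes only about 1 N of friction. I'll continue in smaller steps.

apply_moves(commands=[[0.7, 0, 0, 0, 0], [0.7, 0, 0, 0, 0], [0, 0, 0, 0, 0], [0, 0, 0, 0, 0]])

```text
t: 12.28
ee_pos: [0.5179, 0.1595, 0.0284]
tool_rot: [3.14, -0.105, 0.001]
contact_force: [-1.1, -0.4, -0.5]
opening: 0.0003
finger_force: 0.5
```

apply_moves(commands=[[0.7, 0, 0, 0, 0], [0, 0, 0, 0, 0], [0, 0, 0, 0, 0]])

```text
t: 12.53
ee_pos: [0.5185, 0.1595, 0.0283]
tool_rot: [3.14, -0.105, 0.0]
contact_force: [-0.9, -0.0, -1.4]
opening: 0.0006
finger_force: 0.5
```

apply_moves(commands=[[0.7, 0, 0, 0, 0], [0, 0, 0, 0, 0], [0, 0, 0, 0, 0]])

```text
t: 12.78
ee_pos: [0.5189, 0.1595, 0.0283]
tool_rot: [3.14, -0.105, -0.0]
contact_force: [-1.2, 0.6, -0.2]
opening: 0.0007
finger_force: 0.8
```

apply_moves(commands=[[0.7, 0, 0, 0, 0], [0, 0, 0, 0, 0], [0, 0, 0, 0, 0]])

```text
t: 13.03
ee_pos: [0.519, 0.1595, 0.0282]
tool_rot: [3.14, -0.105, -0.002]
contact_force: [-2.9, 1.1, 1.5]
opening: 0.0005
finger_force: 1.8
```

apply_moves(commands=[[0.7, 0, 0, 0, 0], [0, 0, 0, 0, 0], [0, 0, 0, 0, 0]])

```text
t: 13.28
ee_pos: [0.5191, 0.1595, 0.0282]
tool_rot: [-3.14, 0.105, 0.004]
contact_force: [-5.5, 0.9, 2.8]
opening: 0.0007
finger_force: 2.6
```

apply_moves(commands=[[0.7, 0, 0, 0, 0], [0, 0, 0, 0, 0], [0, 0, 0, 0, 0]])

```text
t: 13.53
ee_pos: [0.5191, 0.1595, 0.0283]
tool_rot: [-3.14, 0.105, 0.006]
contact_force: [-5.6, 2.3, 4.0]
opening: 0.0003
finger_force: 3.2
```

Run:
```python
from h import *
st()
b=cv2.cvtColor(env.snapshot("side"),cv2.COLOR_RGB2BGR)
a=cv2.cvtColor(env.snapshot("top"),cv2.COLOR_RGB2BGR)
cv2.imwrite("pics/g4.png",np.hstack([cv2.resize(a[230:340,160:270],(400,400)),cv2.resize(b[230:380,210:360],(400,400))]))
```

```text
t 13.53 pos [0.5191 0.1595 0.0283] F [-5.6   2.33  4.03] T [0.26 1.07 0.02] open 0.0003 ff 3.2
tool x,y angle -3.84 -93.84 tz [-0.004  0.    -1.   ]
```

View pics/g4.png

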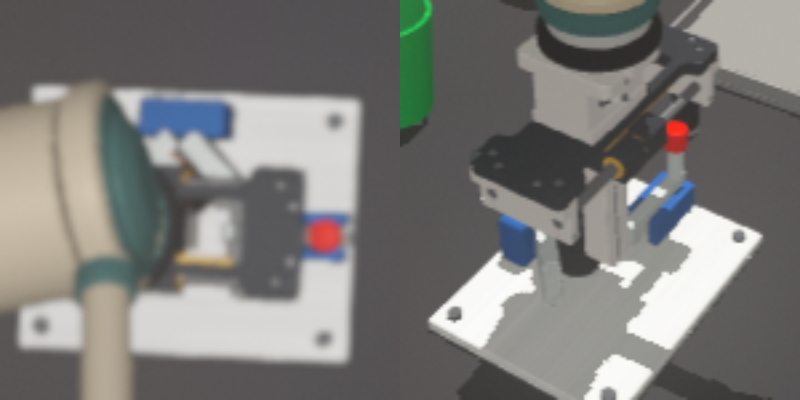

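The pictures show the finger behind the roller in the V mouth, the body clear of the knob, and the bolt still back. There is a small sideways force (+y), which I'll trim while increasing the press.

apply_moves(commands=[[0.5, -0.4, -0.5, 0, 0], [0, 0, 0, 0, 0], [0, 0, 0, 0, 0]])

```text
t: 13.88
ee_pos: [0.5191, 0.1596, 0.0283]
tool_rot: [3.139, -0.105, -0.008]
contact_force: [-5.4, 0.9, 2.2]
opening: 0.0006
finger_force: 3.2
```

apply_moves(commands=[[0.5, 0, 0, 0, 0], [0, 0, 0, 0, 0], [0, 0, 0, 0, 0]])

```text
t: 14.13
ee_pos: [0.5191, 0.1596, 0.0284]
tool_rot: [3.139, -0.105, -0.009]
contact_force: [-7.9, 1.2, 2.5]
opening: 0.0005
finger_force: 3.7
```

apply_moves(commands=[[0, 0, 0, 0, 0]])

```text
t: 14.22
ee_pos: [0.5191, 0.1596, 0.0284]
tool_rot: [3.139, -0.105, -0.009]
contact_force: [-7.1, 1.5, 3.1]
opening: 0.0009
finger_force: 3.7
```

apply_moves(commands=[[0.5, -0.2, -0.3, 0, 0], [0.5, -0.2, -0.2, 0, 0], [0, 0, 0, 0, 0], [0, 0, 0, 0, 0]])

```text
t: 14.55
ee_pos: [0.5191, 0.1596, 0.0285]
tool_rot: [3.139, -0.105, -0.012]
contact_force: [-8.2, 0.3, 1.7]
opening: 0.0007
finger_force: 4.1
```

apply_moves(commands=[[0, 0, 0, 0, 0]])

```text
t: 14.63
ee_pos: [0.5191, 0.1596, 0.0285]
tool_rot: [3.139, -0.105, -0.012]
contact_force: [-8.7, 1.1, 1.9]
opening: 0.0005
finger_force: 4.1
```

apply_moves(commands=[[0.5, -0.2, -0.2, 0, 0], [0.3, -0.2, -0.2, 0, 0], [0, 0, 0, 0, 0], [0, 0, 0, 0, 0]])

```text
t: 14.97
ee_pos: [0.5191, 0.1596, 0.0285]
tool_rot: [3.138, -0.105, -0.015]
contact_force: [-9.2, 0.5, 1.4]
opening: 0.0007
finger_force: 4.4
```

apply_moves(commands=[[0, 0, 0, 0, 0]])

```text
t: 15.05
ee_pos: [0.5191, 0.1596, 0.0285]
tool_rot: [3.138, -0.105, -0.015]
contact_force: [-8.9, 0.4, 1.3]
opening: 0.0005
finger_force: 4.4
```

apply_moves(commands=[[0.7, -0.1, 0, 0, 0], [0.7, 0, 0, 0, 0], [0, 0, 0, 0, 0], [0, 0, 0, 0, 0]])

```text
t: 15.38
ee_pos: [0.5191, 0.1596, 0.0286]
tool_rot: [3.138, -0.105, -0.019]
contact_force: [-11.0, -0.8, 4.6]
opening: 0.0004
finger_force: 5.7
```

Run:
```python
from h import *
o,R=st()
b=env.snapshot("side");o2,_=st();print(o2['joint_positions'].round(4),o2['tau'].round(2))
cv2.imwrite("pics/g5.png",cv2.resize(b[250:350,240:340,::-1],(500,500),interpolation=cv2.INTER_CUBIC))
```

```text
t 15.38 pos [0.5191 0.1596 0.0286] F [-10.97  -0.82   4.61] T [ 0.01  1.84 -0.04] open 0.0004 ff 5.7
tool x,y angle -3.83 -93.83 tz [-0.012 -0.002 -1.   ]
t 15.43 pos [0.5191 0.1596 0.0286] F [-11.54  -0.84   3.26] T [ 0.01  1.85 -0.  ] open 0.0004 ff 5.7
tool x,y angle -3.83 -93.83 tz [-0.012 -0.002 -1.   ]
[1.6990e-01 3.9330e-01 1.8161e+00 4.0000e-04 9.4440e-01 1.8073e+00] [-1.700e+00 -4.015e+01 -2.422e+01 -5.100e-01 -4.010e+00 -2.000e-02]
```

View pics/g5.png

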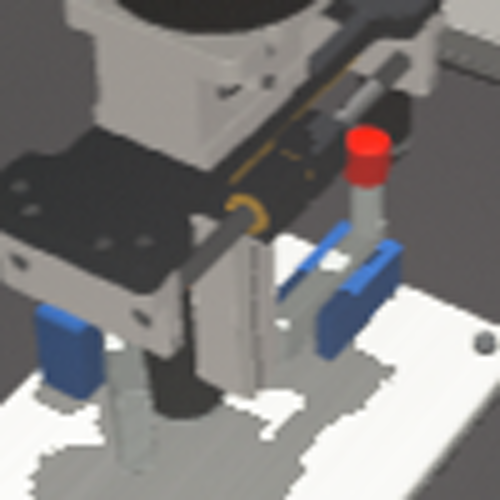

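The roller stays upright with the finger line against it, and the press is about 11 N. Continuing.

apply_moves(commands=[[0.7, 0.1, -0.3, 0, 0], [0.7, 0, -0.3, 0, 0], [0, 0, 0, 0, 0], [0, 0, 0, 0, 0]])

```text
t: 15.77
ee_pos: [0.5191, 0.1596, 0.0287]
tool_rot: [3.138, -0.105, -0.023]
contact_force: [-13.0, 0.0, 3.4]
opening: 0.0004
finger_force: 6.4
```

apply_moves(commands=[[0, 0, 0, 0, 0]])

```text
t: 15.85
ee_pos: [0.5191, 0.1596, 0.0287]
tool_rot: [3.138, -0.105, -0.023]
contact_force: [-12.8, 1.4, 2.8]
opening: 0.0005
finger_force: 6.4
```

apply_moves(commands=[[0.7, 0, -0.2, 0, 0], [0.7, 0, -0.2, 0, 0], [0, 0, 0, 0, 0], [0, 0, 0, 0, 0]])

```text
t: 16.18
ee_pos: [0.5191, 0.1596, 0.0288]
tool_rot: [3.138, -0.105, -0.028]
contact_force: [-15.0, 0.4, 4.1]
opening: 0.0007
finger_force: 7.3
```

apply_moves(commands=[[0, 0, 0, 0, 0]])

```text
t: 16.27
ee_pos: [0.5191, 0.1596, 0.0288]
tool_rot: [3.138, -0.105, -0.027]
contact_force: [-15.1, 0.5, 3.5]
opening: 0.0
finger_force: 7.3
```

apply_moves(commands=[[0.6, 0, -0.2, 0, 0], [0.6, 0, -0.2, 0, 0], [0, 0, 0, 0, 0], [0, 0, 0, 0, 0]])

```text
t: 16.6
ee_pos: [0.5191, 0.1595, 0.0289]
tool_rot: [3.138, -0.105, -0.031]
contact_force: [-16.1, 1.3, 3.3]
opening: 0.0008
finger_force: 8.1
```

apply_moves(commands=[[0, 0, 0, 0, 0]])

```text
t: 16.68
ee_pos: [0.5191, 0.1595, 0.0289]
tool_rot: [3.137, -0.105, -0.031]
contact_force: [-16.4, 1.6, 3.1]
opening: 0.0004
finger_force: 8.0
```

Run:
```python
from h import *
st()
```

```text
t 16.68 pos [0.5191 0.1595 0.0289] F [-16.39   1.64   3.09] T [ 0.28  2.74 -0.03] open 0.0004 ff 8.0
tool x,y angle -3.85 -93.85 tz [-0.02  -0.002 -1.   ]
```

apply_moves(commands=[[0.5, -0.1, -0.1, 0, 0], [0, 0, 0, 0, 0], [0, 0, 0, 0, 0], [0, 0, 0, 0, 0], [0, 0, 0, 0, 0], [0, 0, 0, 0, 0]])

```text
t: 17.18
ee_pos: [0.5191, 0.1595, 0.029]
tool_rot: [3.137, -0.105, -0.033]
contact_force: [-17.8, 1.8, 3.3]
opening: 0.0004
finger_force: 8.4
```

apply_moves(commands=[[0, 0, 0, 0, 0], [0, 0, 0, 0, 0], [0, 0, 0, 0, 0]])

```text
t: 17.43
ee_pos: [0.5191, 0.1596, 0.029]
tool_rot: [3.137, -0.105, -0.033]
contact_force: [-17.2, 1.7, 3.4]
opening: 0.0008
finger_force: 8.4
```

Held for over 0.5 s at about 17 N with the sides balanced. Backing off gently.

apply_moves(commands=[[-1.5, 0, 0.3, 0, 0], [-1.5, 0, 0.3, 0, 0], [-1.5, 0, 0.3, 0, 0], [-1.5, 0, 0.3, 0, 0], [-1.5, 0, 0.3, 0, 0], [-1.5, 0, 0.3, 0, 0], [-1.5, 0, 0, 0, 0], [-1.5, 0, 0, 0, 0], [-3, 0, 0, 0, 0], [-5, 0, 0, 0, 0], [0, 0, 0, 0, 0], [0, 0, 0, 0, 0]])

```text
t: 18.43
ee_pos: [0.5107, 0.1616, 0.0299]
tool_rot: [-3.14, 0.105, -0.003]
contact_force: [-0.4, 0.2, 0.3]
opening: 0.0003
finger_force: 0.0
```

Run:
```python
from h import *
st([.50,.1606,.028])
```

```text
t 18.43 pos [0.5107 0.1616 0.0299] F [-0.36  0.21  0.32] T [ 0.05  0.05 -0.01] open 0.0003 ff 0.0
tool x,y angle -3.82 -93.82 tz [ 0.002  0.    -1.   ]
shift mm [-10.6   1.7   1.9]
```

apply_moves(commands=[[-10, 0, 0, 0, 0], [-15, 0, 0, 0, 0], [-10, 0, -10, 0, 0], [0, 0, -30, 0, 0], [0, 0, -30, 0, 0], [0, 0, -30, 0, 0], [0, 30, 0, 0, 0], [5, 35, 0, 0, 0], [15, 35, 0, 0, 0], [15, 25, 0, 0, 0], [0, 0, 0, 0, 0], [0, 0, 0, 0, 0]])

```text
t: 19.43
ee_pos: [0.5018, 0.0358, 0.1301]
tool_rot: [-3.139, 0.109, -0.001]
contact_force: [0.3, 0.7, -0.4]
opening: 0.0008
finger_force: 0.0
```

Run:
```python
from h import *
st([.511,.032,.062])
t=cv2.cvtColor(env.snapshot("top"),cv2.COLOR_RGB2HSV);s=cv2.cvtColor(env.snapshot("side"),cv2.COLOR_RGB2HSV)
def c(m,x0,y0,x1,y1):
    ys,xs=np.nonzero(m[y0:y1,x0:x1]); return (xs.mean()+x0,ys.mean()+y0,len(xs),xs.min()+x0,xs.max()+x0,ys.min()+y0,ys.max()+y0) if len(xs) else None
print("knob side",c(cv2.inRange(s,(0,150,80),(5,255,255)),200,250,360,340),"top",c(cv2.inRange(t,(0,120,80),(6,255,255)),150,230,270,340))
print("band side",c(cv2.inRange(s,(6,150,80),(16,255,255)),250,260,310,340))
for q in ([.543,.158],[.5353,.1584]): print(proj("side",[*q,.087]))
```

```text
t 19.43 pos [0.5018 0.0358 0.1301] F [ 0.33  0.67 -0.39] T [-0.01  0.   -0.02] open 0.0008 ff 0.0
tool x,y angle -3.99 -93.99 tz [ 0.001  0.    -1.   ]
shift mm [ 9.3  3.1 68.1]
knob side (np.float64(312.8461538461538), np.float64(280.9230769230769), 91, np.int64(309), np.int64(317), np.int64(276), np.int64(286)) top None
band side (np.float64(275.2230215827338), np.float64(302.568345323741), 139, np.int64(267), np.int64(283), np.int64(297), np.int64(307))
[276.19359393 298.03146797]
[279.77382324 299.59477563]
```

apply_moves(commands=[[9.5, 3, 0, 0, 0], [0, 0, 0, 0, 0], [0, 0, 20, 0, 0], [0, 0, 25, 0, 0], [0, 0, 15, 0, 0], [0, 0, 8, 0, 0], [0, 0, 0, 0, 0], [0, 0, 0, 0, 0]])

```text
t: 20.2
ee_pos: [0.5112, 0.0334, 0.0615]
tool_rot: [3.14, -0.104, -0.0]
contact_force: [0.3, -0.0, 0.1]
opening: 0.0003
finger_force: 0.0
```

Run:
```python
from h import *
st([.5115,.033,.062])
```

```text
t 20.2 pos [0.5112 0.0334 0.0615] F [ 0.31 -0.03  0.1 ] T [ 0.06 -0.03 -0.02] open 0.0003 ff 0.0
tool x,y angle -3.78 -93.78 tz [-0. -0. -1.]
shift mm [ 0.4  0.4 -0.5]
```

apply_moves(commands=[[0, -5, 0, 0, 0], [0, -5, 0, 0, 0], [0, -4, 0, 0, 0], [0, -4, 0, 0, 0], [0, -4, 0, 0, 0], [0, -4, 0, 0, 0], [0, -4, 0, 0, 0], [0, -4, 0, 0, 0], [0, -4, 0, 0, 0], [0, -4, 0, 0, 0], [0, 0, 0, 0, 0]])

```text
t: 21.12
ee_pos: [0.5138, 0.0759, 0.0614]
tool_rot: [-3.139, 0.104, -0.0]
contact_force: [0.9, -0.5, 0.2]
opening: 0.0002
finger_force: 0.0
```

apply_moves(commands=[[0, -4, 0, 0, 0], [0, -4, 0, 0, 0], [0, -4, 0, 0, 0], [0, -3, 0, 0, 0], [0, -2, 0, 0, 0], [0, 0, 0, 0, 0], [0, 0, 0, 0, 0]])

```text
t: 21.7
ee_pos: [0.5146, 0.0925, 0.0613]
tool_rot: [-3.139, 0.105, 0.001]
contact_force: [0.4, -1.0, 0.9]
opening: 0.0003
finger_force: 0.0
```

apply_moves(commands=[[0, -2, 0, 0, 0], [0, -2, 0, 0, 0], [0, 0, 0, 0, 0], [0, 0, 0, 0, 0]])

```text
t: 22.03
ee_pos: [0.5148, 0.096, 0.0613]
tool_rot: [-3.14, 0.105, 0.001]
contact_force: [-0.7, -0.9, -0.1]
opening: 0.0004
finger_force: 0.6
```

Run:
```python
from h import *
st()
```

```text
t 22.03 pos [0.5148 0.096  0.0613] F [-0.68 -0.86 -0.09] T [-0.16  0.09 -0.03] open 0.0004 ff 0.6
tool x,y angle -3.83 -93.83 tz [-0.001  0.    -1.   ]
```

apply_moves(commands=[[0, -2, 0, 0, 0], [0, -2, 0, 0, 0], [0, 0, 0, 0, 0], [0, 0, 0, 0, 0]])

```text
t: 22.37
ee_pos: [0.5152, 0.1001, 0.0613]
tool_rot: [-3.14, 0.105, 0.001]
contact_force: [-1.3, -1.8, -0.4]
opening: 0.0006
finger_force: 0.6
```

apply_moves(commands=[[0, -2, 0, 0, 0], [0, 0, 0, 0, 0], [0, 0, 0, 0, 0]])

```text
t: 22.62
ee_pos: [0.5152, 0.1014, 0.0614]
tool_rot: [3.139, -0.104, -0.001]
contact_force: [-1.6, -4.6, -0.4]
opening: 0.0007
finger_force: 2.0
```

Run:
```python
from h import *
st()
s=cv2.cvtColor(env.snapshot("side"),cv2.COLOR_RGB2HSV)
def c(m,x0,y0,x1,y1):
    ys,xs=np.nonzero(m[y0:y1,x0:x1]); return (xs.mean()+x0,ys.mean()+y0,len(xs))
print("knob side",c(cv2.inRange(s,(0,150,80),(5,255,255)),200,250,360,340))
for d in (0,.04,.05,.055):print(d,proj("side",[.5146+.0634*d,.0725+d*.998,.0757]))
```

```text
t 22.62 pos [0.5152 0.1014 0.0614] F [-1.57 -4.6  -0.36] T [-0.69  0.17  0.01] open 0.0007 ff 2.0
tool x,y angle -3.8 -93.8 tz [-0.001 -0.001 -1.   ]
knob side (np.float64(297.8695652173913), np.float64(296.29347826086956), 92)
0 [313.17903766 280.54045816]
0.04 [301.62194554 292.45558837]
0.05 [298.6118761  295.55905122]
0.055 [297.08787717 297.13035757]
```

apply_moves(commands=[[0, -1.2, 0, 0, 0], [0, 0, 0, 0, 0], [0, 0, 0, 0, 0]])

```text
t: 22.92
ee_pos: [0.5153, 0.1015, 0.0614]
tool_rot: [3.137, -0.103, -0.001]
contact_force: [-1.4, -6.4, -0.1]
opening: 0.0006
finger_force: 3.6
```

apply_moves(commands=[[0, -1.2, 0, 0, 0], [0, 0, 0, 0, 0], [0, 0, 0, 0, 0], [0, 0, 0, 0, 0]])

```text
t: 23.25
ee_pos: [0.5152, 0.1016, 0.0614]
tool_rot: [3.135, -0.102, -0.001]
contact_force: [-2.5, -10.4, 0.7]
opening: 0.0007
finger_force: 5.0
```

The bolt is at its stop: the force rises while the position stays at y = 0.1015. Retreating and checking.

apply_moves(commands=[[0, 2, 0, 0, 0], [0, 4, 0, 0, 0], [0, 15, 0, 0, 0], [0, 15, 0, 0, 0], [0, 5, -20, 0, 0], [0, 0, -30, 0, 0], [0, 25, -30, 0, 0], [0, 30, -20, 0, 0], [-20, 30, 0, 0, 0], [-20, 30, 0, 0, 0], [0, 0, 0, 0, 0], [0, 0, 0, 0, 0]])

```text
t: 24.25
ee_pos: [0.4654, -0.0491, 0.162]
tool_rot: [-3.138, 0.111, -0.004]
contact_force: [-0.7, 0.2, -0.0]
opening: 0.0006
finger_force: 0.0
```

Run:
```python
from h import *
st()
a=env.snapshot("top")[:,:,::-1];b=env.snapshot("side")[:,:,::-1]
cv2.imwrite("pics/g6.png",np.hstack([cv2.resize(a[235:335,160:270],(440,400)),cv2.resize(b[250:350,220:310],(360,400))]))
```

```text
t 24.25 pos [ 0.4654 -0.0491  0.162 ] F [-0.73  0.24 -0.01] T [ 0.01 -0.03 -0.  ] open 0.0006 ff 0.0
tool x,y angle -4.03 -94.03 tz [ 0.002  0.001 -1.   ]
```

View pics/g6.png

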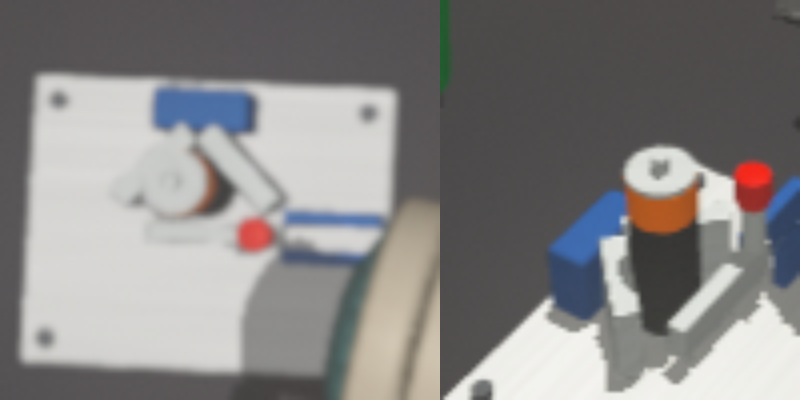

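The roller stands upright in the V, with its cap at crop (172,182). The bolt bar is across in front of it, with the knob at crop (256,235), and the tool is clear. Handing in.

```bash
python3 -c "
from station import env
print(env.job_done())"
```

```text
the job is handed in; nothing more can be done
None
```

I pressed the feed roller home with about 17 N and little sideways force, so roughly 11 N on each V face. I then slid the bolt to its stop, left the roller upright with the tool clear, and handed the job in at about 24 s; no verdict came back.

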